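Tuck the short check pad under the holder's weighted arm

ROBOT

A 6-joint arm with a two-finger parallel gripper is mounted at the origin on a cart in front of the work surface, level with it; the furniture and walls round the work are solid. World frame = base frame: x ahead of the robot, y to its left, z up, the work surface at z = 0. Lengths are in m, angles in rad, forces in N, time in s.
With the tool pointing down it reaches from about 0.35 to 0.775 m from the base axis. Payload 5.5 kg.
Tool frame: the origin (TCP) lies at the very end of the fingers, on their centre line; the grasp point (between the pads) lies env.pinch_z behind it (env.pinch_z is the distance from the TCP to the grasp point, in m); z points along the fingers, y is the line along which they close (so a half turn about z gives the same grasp; the last joint's range is limited). The gripper opens to 85 mm and grips with 20 to 120 N. Pads are 22 mm wide; open, the fingers measure 114 mm over their backs; the gripper's body (76 mm by 85 mm) begins 54 mm behind the grasp point. The pads swing forward as they close: fully open they stand 13 mm farther back than shut.
Start: joints at [1.098, 0.313, 0.046, 1.304, 0, 1.431], TCP at [0.188, 0.543, 0.231] pointing down, gripper open.
Joint ranges: [-2.76, 2.76], [-0.86, 1.69], [-1.03, 1.26], [-2.2, 2.34], [-1.47, 1.5], [-3.14, 3.14]. Speed limits (rad/s): [2.57, 2.57, 3.14, 3.14, 3.14, 3.14].

INTERFACE

Orientations are given as a unit quaternion [w, x, y, z].
In Python, from workcell import env, eyes gives the robot as it stands.
- The arm moves only by the shell command python3 -m jog 'ROWS' [FORCE]. ROWS is JSON, one flat list of numbers, 7 for each row, row after row: the shift along the world's x, y, z as a fraction of full scale, then the turn, a rotation vector about the world's x, y, z as a fraction of full scale, then the opening, from -1 (shut) to 1 (fully open), so that 0 is half open. A call has 1 to 12 rows; each row is the pose to reach, as a shift and turn from the pose commanded when the call began, turning the shorter way round; what a row does not reach only later rows make up. Full scale, the value 1, is 20 cm for a shift and pi rad for a turn. A row lasts 1/12 s, in which the tool goes at most 41.7 mm and 7.16 degrees, less where a joint would pass 70% of its speed; a pose out of reach is approached as far as the arm can. A call with a number of a shift or a turn outside -1 to 1 is refused whole. A call with a gripper value outside its range is refused whole. The fingers move at their own pace and stop on an object; FORCE is the grip in N (left out, the last holds). Time passes only in rows, so rows that repeat a pose let the fingers close. It gives the time, the measured TCP pose, the force, the opening and the grip force at its end, in the units of the state.
- env.get_state(): the state, without advancing time (a new reading comes with each control period).
- eyes.read_camera(name): name is "side" or "top" or "wrist"; returns (picture, depth): 420x560x3 uint8, red, green, blue; 420x560 float32, m along the optical axis (not along the pixel's ray), 0 where there is no reading.
- eyes.calibration(name): a dict with "fx", "fy", "cx", "cy" (pixels), "k1" (the pictures are not rectified: a ray, as slopes to the right and down, at radius r is drawn at 1 + k1 r^2 times it, then the intrinsics apply), "R" (3x3) and "t" (3): a world point X has camera coordinates R X + t; the wrist camera has in their place "tool_from_camera" (4x4, takes a point from camera to tool coordinates, whose origin is the TCP and whose axes are the flange's). Camera axes: x right, y down, z forward; pixel columns grow to the right and rows downward; lengths in m; the calibration is good to about 2 mm. A picture is of the moment at which its call begins: read the wrist's pose just before it. calibration takes no time and is no camera call.
- env.hand_in(): hands the job in; it is judged then, once.
The state is a dict: "clock": time; "joint_pos": joint angles; "qvel": joint speeds; "tau": joint torques, N m; "tcp_pos": TCP position; "orientation": TCP orientation; "wrist_force": force on the tool from outside, world axes, zero at the start; "ft_torque": the same for the moment, N m; "finger_gap": finger opening in m; "grip_force": force on a finger pad.
Only numpy, scipy, OpenCV 4.12 (cv2) and the standard library are available. Lean on these libraries where they do the work, as an engineer would, in place of code of your own. Each camera call takes 0.05 s, during which the arm holds its last target. There are 200 camera calls.

TASK

Tuck the short check pad under the weighted steel arm of the check holder: slide it in from the open front, on top of the pile and square with it, until its end is at the two stop posts and the arm rests on the pad. Either end may go in first; let go of it there. Leave the long check pad where it lies.

Things in the scene. Friction and masses are not known exactly. Their poses are not given: they have to be found in the camera images.
- short_pad_center (a point): Centre (half-way up) of the short check pad: loose flat block of white paper on a card back, 120 long x 50 wide x 14 mm high, about 60 g, lying flat, brown card binding strip across one end. x along its length, y across, z up. Grip it from above across its 50 mm width, at its centre or up to 25 mm towards the end that will stay out in front of the arm.
- long_pad_center (a point): Centre of the long check pad, same make, 170 x 50 x 14 mm, x along its length; not wanted, leave it lying.
- pile_top (a point): Centre of the top of the pile in the check holder, 30 mm above the worktop. The pile is 118 long x 46 wide (mm), bound and immovable. x runs along it from the open front (negative) to the arm's hinge (positive), y across, z up. The holder is fixed; its steel base, 84 wide x 6 high, runs from x -77 to +127. A pad fully in has its centre at x = 0 to +2, y = 0, 7 mm above this point.
- stop_posts (a point): Midway between the front faces of the holder's two steel stop posts, 62 mm behind the pile's centre, at pile-top height. The posts stand 17 to 35 mm to either side of this point and reach 12 mm above the pile top; the arm passes between them.
- front_lip (a point): Middle of the front lip of the weighted arm: two steel wires carrying a sloping steel plate 30 mm wide. Arm down: 10 mm behind the pile's centre, 28 mm above the pile top. From here the plate slopes down at 35 degrees to the nose, its rear edge, which presses on the pile 45 mm behind its centre: a pad pushed in level, 0 to 6 mm above the pile, lifts the arm by itself with a few N.
- hold_arm (a joint): Angle of the weighted arm (rad): 0 = down on the bare pile, grows as it lifts, at most 0.7; about 0.2 with a pad under it, when its lip stands some 35 mm above the pad. Hinged 110 mm behind the pile's centre, 14 mm above the pile top; a steel cylinder weight on it makes it fall back (about 1 N at the nose).

How it is judged:
By the outcome, as a careful person would: the job done as asked, in the order asked, and still so for the second after the job is handed in, with the robot touching nothing.
It also fails if it takes over 40 s, if anything falls off the work surface, if the arm or the gripper's body presses on something with over 40 N, if the wrist force passes 120 N, or if a joint passes its speed limit or range.

## Working session

There is one attempt and no reset: what is moved stays moved. The work goes in short steps, Python scripts to look and compute and a shell command to move; the robot and the scene stay as the last step left them, time stands still between calls to the robot, and variables do not carry over. Pictures are saved under pics/ and viewed, at most 10 in all, crops included, and the job is handed in when it is done.

```bash
mkdir -p pics; ls; python3 - <<'E'
from workcell import env, eyes
import cv2, numpy as np
s=env.get_state(); print({k:np.round(v,3) for k,v in s.items()}, env.pinch_z)
for n in ("top","side"):
    p,d=eyes.read_camera(n); cv2.imwrite(f"pics/{n}0.png",p[:,:,::-1]); np.save(f"{n}0.npy",d); 
    c=eyes.calibration(n); print(n,{k:np.round(v,3).tolist() for k,v in c.items()})
E
```

```text
pics
{'clock': np.float64(0.0), 'joint_pos': array([1.098, 0.314, 0.045, 1.304, 0.   , 1.431]), 'qvel': array([ 0.001, -0.001,  0.   ,  0.001,  0.   , -0.002]), 'tau': array([ 0.0000e+00, -4.8063e+01,  2.9853e+01,  1.9000e-02, -0.0000e+00,
        0.0000e+00]), 'tcp_pos': array([0.188, 0.543, 0.23 ]), 'orientation': array([-0.   ,  0.166,  0.986, -0.001]), 'wrist_force': array([0.105, 0.24 , 0.319]), 'ft_torque': array([ 0.02 ,  0.015, -0.011]), 'grip_force': np.float64(0.0), 'finger_gap': np.float64(0.085)} 0.0187
top {'fx': 506.729, 'fy': 506.729, 'cx': 277.175, 'cy': 208.148, 'k1': -0.123, 'R': [[-0.023, -1.0, 0.01], [-0.981, 0.021, -0.192], [0.192, -0.014, -0.981]], 't': [-0.028, 0.543, 1.104]}
side {'fx': 475.846, 'fy': 475.846, 'cx': 275.547, 'cy': 202.901, 'k1': -0.124, 'R': [[-1.0, 0.003, -0.019], [0.019, 0.433, -0.901], [0.005, -0.902, -0.433]], 't': [0.539, 0.089, 0.903]}
```

View pics/top0.png

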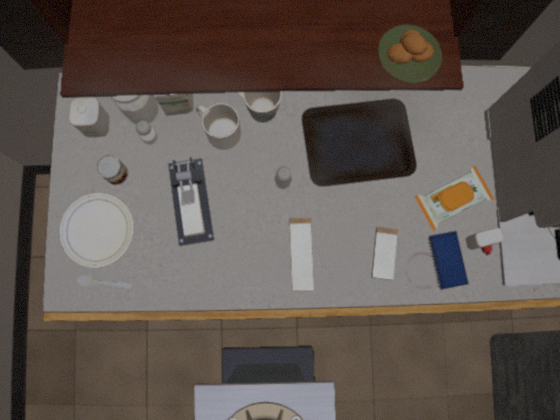

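View pics/side0.png

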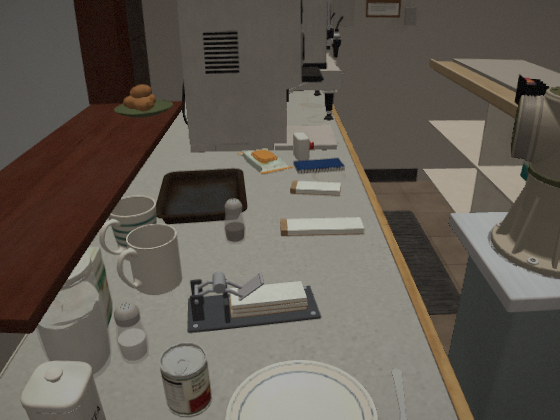

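The top view shows the short pad at about (385,254) with its strip at the far end and the long pad at (301,255). The holder is at (190,203): its pile is about (191,212), its hinge and posts are at the far end (185,165), and its open front faces the robot. The side view agrees, with nothing standing between the pads and the holder.

```bash
cat > h.py <<'E'
import numpy as np, cv2
from workcell import env, eyes
from scipy.spatial.transform import Rotation as Ro
def cam(n, s=None):
    c=eyes.calibration(n); 
    if n=="wrist":
        s=s or env.get_state(); T=np.eye(4); q=s["orientation"]
        T[:3,:3]=Ro.from_quat([q[1],q[2],q[3],q[0]]).as_matrix(); T[:3,3]=s["tcp_pos"]
        M=T@np.array(c["tool_from_camera"]); R=M[:3,:3].T; t=-R@M[:3,3]
    else: R,t=np.array(c["R"]),np.array(c["t"])
    K=np.array([[c["fx"],0,c["cx"]],[0,c["fy"],c["cy"]],[0,0,1]]); D=np.array([c["k1"],0,0,0,0.])
    return K,D,R,t
def cast(C,uv,z):
    K,D,R,t=C
    n=cv2.undistortPoints(np.array(uv,float).reshape(-1,1,2),K,D).reshape(-1,2)
    r=np.c_[n,np.ones(len(n))]@R; o=-R.T@t   # rows: R^T ray
    return o+r*((z-o[2])/r[:,2])[:,None]
def proj(C,X):
    K,D,R,t=C
    return cv2.projectPoints(np.array(X,float).reshape(-1,1,3),cv2.Rodrigues(R)[0],t,K,D)[0].reshape(-1,2)
def rect(P):
    (c,wh,a)=cv2.minAreaRect((P[:,:2]*1000).astype(np.float32)); b=cv2.boxPoints((c,wh,a))
    e=[b[1]-b[0],b[2]-b[1]]; L=max(e,key=np.linalg.norm); L=L if L[0]>0 else -L
    return np.round(c,1),np.round(sorted(wh),1),round(np.degrees(np.arctan2(L[1],L[0])),2)
E
python3 - <<'E'
from h import *
p=cv2.imread("pics/top0.png"); C=cam("top"); d=np.load("top0.npy")
hsv=cv2.cvtColor(p,cv2.COLOR_BGR2HSV)
for n,(x0,y0,x1,y1),z in (("short",(365,215,405,290),.014),("long",(280,210,325,300),.014),("pile",(165,150,220,250),.03)):
    g=hsv[y0:y1,x0:x1]
    for w,m in (("white",g[...,2]>175),("w+b",(g[...,2]>175)|(g[...,1]>70)),("dark",g[...,2]<85)):
        cs=cv2.findContours(m.astype(np.uint8),0,cv2.CHAIN_APPROX_NONE)[0]
        if not cs: continue
        k=max(cs,key=cv2.contourArea).reshape(-1,2)+[x0,y0]
        print(n,w,rect(cast(C,k,.006 if w=="dark" else z)),k.min(0),k.max(0))
big=cv2.resize(p[140:260,150:230],None,fx=5,fy=5,interpolation=cv2.INTER_CUBIC)
b2=cv2.resize(p[210:300,360:410],None,fx=5,fy=5,interpolation=cv2.INTER_CUBIC)
o=np.zeros((600,660,3),np.uint8);o[:,:400]=big;o[:450,400:650]=b2
cv2.imwrite("pics/crop0.png",o)
E
```

```text
short white (array([ 397.7, -267.2]), array([10.4, 24.2]), np.float32(-29.74)) [374 266] [380 275]
short w+b (array([ 491.7, -297.1]), array([ 9.8, 46.1]), np.float32(81.46)) [377 228] [396 233]
long white (array([455. , -92.2]), array([ 43. , 107.5]), np.float32(-0.08)) [291 225] [310 271]
long w+b (array([455. , -92.2]), array([ 43. , 107.5]), np.float32(-0.08)) [291 225] [310 271]
pile white (array([557.7, 163.7]), array([38.1, 60.2]), np.float32(6.5)) [183 192] [199 219]
pile w+b (array([557.7, 163.7]), array([38.1, 60.2]), np.float32(6.5)) [183 192] [199 219]
pile dark (array([575.8, 167.2]), array([ 81.6, 207.1]), np.float32(8.54)) [169 158] [213 244]
```

View pics/crop0.png

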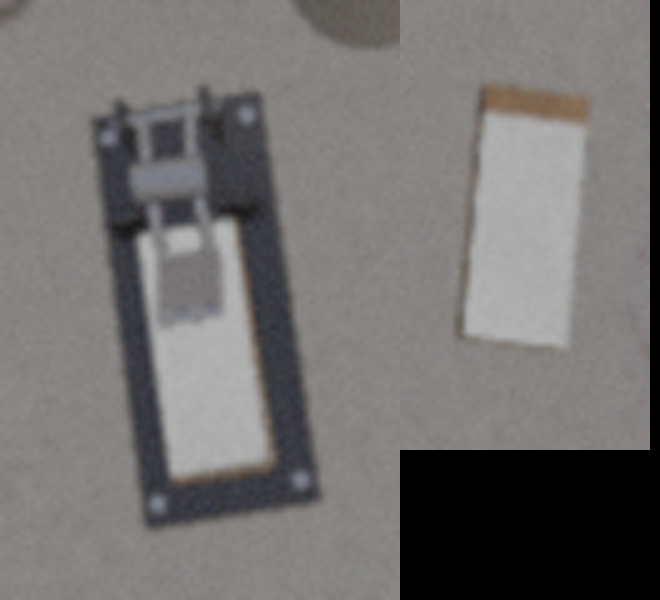

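The crop shows the short pad with corners at roughly (377,227), (398,229), (394,280) and (372,277), strip end far. The pile's front edge runs from (184,236) to (205,233), and the plate and nose sit over its rear half.

```bash
python3 - <<'E'
from h import *
C=cam("top")
f=lambda l,ox,oy:[((x+.5)/5-.5+ox,(y+.5)/5-.5+oy) for x,y in l]
s=cast(C,f([(84,87),(190,97),(168,348),(62,335)],360,210),.014)
b=cast(C,f([(96,118),(260,93),(318,498),(148,525)],150,140),.006)
q=cast(C,f([(170,472),(273,462),(240,214),(136,228)],150,140),.03)
for n,P in(("short",s),("base",b),("pile",q)):
    print(n,np.round(P*1000,1)[:,:2].tolist(),"rect",rect(P))
    e=P-np.roll(P,1,0); print(np.round(np.linalg.norm(e,axis=1)*1000,1), np.round(np.degrees(np.arctan2(e[:,1],e[:,0])),1))
R0=Ro.from_quat(np.roll(env.get_state()["orientation"],-1)).as_matrix(); print(R0.round(3).tolist())
print(np.array(eyes.calibration("wrist")["tool_from_camera"]).round(3).tolist())
E
```

```text
short [[499.7, -273.3], [493.7, -323.8], [376.1, -305.8], [383.6, -256.4]] rect (array([ 438.7, -289.7]), array([ 50.8, 119. ]), np.float32(-8.63))
[117.3  50.8 119.   50.1] [ -8.3 -96.8 171.3  81.4]
base [[668.5, 220.3], [679.2, 140.3], [480.5, 111.8], [469.2, 192.0]] rect (array([574.5, 166. ]), array([ 81. , 201.4]), np.float32(8.08))
[201.3  80.7 200.7  81. ] [   8.1  -82.4 -171.8   98. ]
pile [[490.7, 177.7], [494.4, 129.9], [612.7, 146.0], [607.1, 195.2]] rect (array([550.7, 162.5]), array([ 49.5, 120.5]), np.float32(7.76))
[117.7  48.  119.4  49.5] [-171.4  -85.6    7.8   96.6]
[[-0.945, 0.327, -0.001], [0.327, 0.945, -0.001], [0.0, -0.002, -1.0]]
[[0.001, -0.95, -0.314, 0.08], [1.0, 0.001, 0.001, -0.0], [-0.0, -0.314, 0.95, -0.143], [0.0, 0.0, 0.0, 1.0]]
```

```bash
python3 -m jog '[1,-0.7,0,0,0,0,1, 1,-0.7,0,0,0,0,1, 1,-0.7,0,0,0,0,1, 1,-0.7,0,0,0,0,1, 1,-0.7,0,0,0,0,1, 1,-0.7,0,0,0,0,1, 1,-0.7,0,0,0,0,1]' && python3 -m jog '[0.16,-1,0,0,0,0,1, 0.16,-1,0,0,0,0,1, 0.16,-1,0,0,0,0,1, 0.16,-1,0,0,0,0,1, 0.16,-1,0,0,0,0,1]' && python3 -m jog '[0,-1,0,0,0,0,1, 0,-1,0,0,0,0,1, 0,-1,0,0,0,0,1, 0,-1,0,0,0,0,1, 0,-1,0,0,0,0,1]' && python3 -m jog '[0,-1,0,0,0,0.06,1, 0,-1,0,0,0,0.06,1, 0,-1,0,0,0,0.06,1, 0,-1,0,0,0,0.06,1, 0,-1,0,0,0,0.06,1]' && python3 -m jog '[0,-0.45,-0.4,0,0,0,1, 0,-0.45,-0.4,0,0,0,1, 0,-0.45,-0.4,0,0,0,1, 0,-0.45,-0.4,0,0,0,1, 0,-0.45,-0.4,0,0,0,1, 0,-0.45,-0.4,0,0,0,1]'
python3 - <<'E'
from h import *
s=env.get_state(); print(s["clock"],s["tcp_pos"],s["orientation"])
p,d=eyes.read_camera("wrist"); p=p[:,:,::-1].copy(); cv2.imwrite("pics/w1.png",p); np.savez("w1",tcp=s["tcp_pos"],q=s["orientation"])
C=cam("wrist",s); print(proj(C,[[.4997,-.2733,.014],[.4937,-.3238,.014],[.3761,-.3058,.014],[.3836,-.2564,.014]]).round(0).tolist())
E
```

```text
clock: 0.68
tcp_pos: [0.3928, 0.3999, 0.2306]
orientation: [0.001, 0.169, 0.986, -0.001]
wrist_force: [0.2, 0.7, 0.8]
finger_gap: 0.0858
grip_force: 0.0
clock: 1.1
tcp_pos: [0.4192, 0.2016, 0.231]
orientation: [-0.0, 0.166, 0.986, -0.0]
wrist_force: [-0.3, -0.1, -1.0]
finger_gap: 0.0857
grip_force: 0.0
clock: 1.52
tcp_pos: [0.4191, 0.0015, 0.2312]
orientation: [-0.0, 0.166, 0.986, -0.0]
wrist_force: [-0.2, -0.2, 0.2]
finger_gap: 0.0855
grip_force: 0.0
clock: 1.93
tcp_pos: [0.4193, -0.1981, 0.2312]
orientation: [-0.0, 0.072, 0.997, 0.0]
wrist_force: [1.3, -0.0, 0.0]
finger_gap: 0.0854
grip_force: 0.0
clock: 2.43
tcp_pos: [0.4197, -0.2857, 0.1512]
orientation: [-0.0, 0.072, 0.997, 0.001]
wrist_force: [0.5, -0.1, -0.5]
finger_gap: 0.0854
grip_force: 0.0
2.4333 [ 0.41966073 -0.28574442  0.15123758] [-4.66451715e-04  7.21355529e-02  9.97394501e-01  6.73041091e-04]
[[302.0, 280.0], [245.0, 281.0], [243.0, 149.0], [305.0, 149.0]]
```

View pics/w1.png

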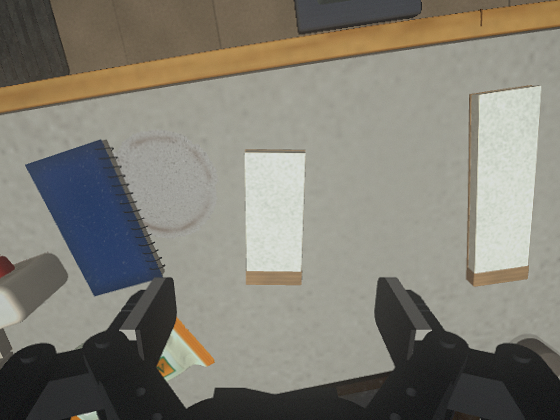

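The wrist view shows the pad at (245,150)–(302,285), strip end at the bottom (far side). That is within about 5 px of my prediction, with the fingers either side and clear of it.

```bash
python3 - <<'E'
from h import *
s=dict(zip(("tcp_pos","orientation"),(lambda z:(z["tcp"],z["q"]))(np.load("w1.npz"))))
C=cam("wrist",s); p=cv2.imread("pics/w1.png"); h=cv2.cvtColor(p,cv2.COLOR_BGR2HSV)
for (x0,y0,x1,y1) in ((225,135,325,300),):
    g=h[y0:y1,x0:x1]; m=((g[...,2]>205)|(g[...,1]>70)).astype(np.uint8)
    m=cv2.morphologyEx(m,cv2.MORPH_OPEN,np.ones((3,3))); m=cv2.morphologyEx(m,cv2.MORPH_CLOSE,np.ones((7,7)))
    k=max(cv2.findContours(m,0,1)[0],key=cv2.contourArea).reshape(-1,2)+[x0,y0]
    print(rect(cast(C,k,.014)),k.min(0),k.max(0))
print(cast(C,[(245,152),(305,152),(301,271+0),(247,271),(301.5,284.5),(246.5,285.5)],.014).round(4).tolist())
E
```

```text
(array([ 441.5, -290.6]), array([ 49. , 118.9]), np.float32(-8.57)) [245 153] [304 284]
[[0.3787, -0.3044, 0.014], [0.3856, -0.2568, 0.014], [0.4907, -0.2728, 0.014], [0.4837, -0.3206, 0.014], [0.5044, -0.2739, 0.014], [0.4982, -0.3236, 0.014]]
```

```bash
python3 -m jog '[0.005,-0.008,-0.2,0,0,0,1, 0.005,-0.008,-0.4,0,0,0,1, 0.005,-0.008,-0.55,0,0,0,1, 0.005,-0.008,-0.65,0,0,0,1, 0.005,-0.008,-0.71,0,0,0,1, 0.005,-0.008,-0.745,0,0,0,1, 0.005,-0.008,-0.745,0,0,0,1]' && python3 -m jog '[0,0,0,0,0,0,-1, 0,0,0,0,0,0,-1, 0,0,0,0,0,0,-1, 0,0,0,0,0,0,-1, 0,0,0,0,0,0,-1, 0,0,0,0,0,0,-1, 0,0,0,0,0,0,-1, 0,0,0,0,0,0,-1]' 40
```

```text
clock: 3.07
tcp_pos: [0.421, -0.2868, 0.0021]
orientation: [-0.0, 0.071, 0.997, 0.0]
wrist_force: [-0.0, 0.8, -0.0]
finger_gap: 0.0855
grip_force: 0.0
clock: 3.73
tcp_pos: [0.422, -0.2889, 0.004]
orientation: [0.001, 0.072, 0.997, -0.001]
wrist_force: [0.6, 1.8, 6.1]
finger_gap: 0.0488
grip_force: 41.1
```

```bash
python3 -m jog '[0,0,0.1,0,0,0,-1, 0,0,0.3,0,0,0,-1, 0,0,0.5,0,0,0,-1, 0,0,0.6,0,0,0,-1, 0,0,0.6,0,0,0,-1]' && python3 -m jog '[0,0.1,0,0,0,0,-1, 0,0.25,0,0,0,0,-1, 0,0.4,0,0,0,0.02,-1, 0,0.55,0,0,0,0.04,-1, 0,0.7,0,0,0,0.06,-1, 0,0.85,0,0,0,0.08,-1, 0,1,0,0,0,0.092,-1, 0,1,0,0,0,0.092,-1]' && python3 -m jog '[0,0.15,0,0,0,0,-1, 0,0.3,0,0,0,0,-1, 0,0.45,0,0,0,0,-1, 0,0.6,0,0,0,0,-1, 0,0.75,0,0,0,0,-1, 0,0.9,0,0,0,0,-1, 0.02,1,0,0,0,0,-1, 0.05,1,0,0,0,0,-1, 0.05,1,0,0,0,0,-1]' && python3 -m jog '[0,0.1,0,0,0,0,-1, 0,0.165,0,0,0,0,-1, 0,0.165,0,0,0,0,-1, 0,0.165,0,0,0,0,-1]'
python3 - <<'E'
from h import *
s=env.get_state(); print(s["clock"],s["tcp_pos"],s["orientation"],s["wrist_force"])
p,d=eyes.read_camera("wrist"); cv2.imwrite("pics/w2.png",p[:,:,::-1]); np.savez("w2",tcp=s["tcp_pos"],q=s["orientation"])
E
```

```text
clock: 4.15
tcp_pos: [0.4238, -0.2909, 0.1286]
orientation: [0.004, 0.072, 0.997, -0.003]
wrist_force: [1.4, -0.7, 0.4]
finger_gap: 0.0486
grip_force: 42.1
clock: 4.82
tcp_pos: [0.4192, -0.0837, 0.1219]
orientation: [-0.001, -0.075, 0.997, 0.001]
wrist_force: [-0.3, 0.4, 0.0]
finger_gap: 0.0487
grip_force: 42.1
clock: 5.57
tcp_pos: [0.432, 0.1123, 0.1223]
orientation: [0.001, -0.073, 0.997, -0.0]
wrist_force: [0.1, -0.3, -0.4]
finger_gap: 0.0483
grip_force: 42.1
clock: 5.9
tcp_pos: [0.4309, 0.144, 0.1221]
orientation: [-0.0, -0.072, 0.997, -0.0]
wrist_force: [-1.2, 0.0, -0.8]
finger_gap: 0.0489
grip_force: 42.1
5.9 [0.43091731 0.14397216 0.1221485 ] [-1.71531948e-04 -7.21067192e-02  9.97396868e-01 -2.82467062e-04] [-1.24530366  0.04642727 -0.80749384]
```

View pics/w2.png

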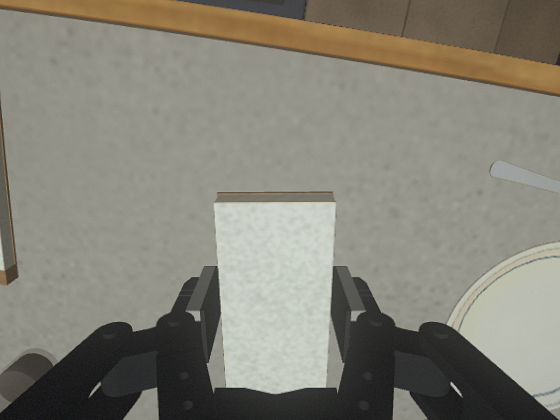

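The wrist view shows the pad held straight between the fingers. Its outer end's top edge runs (215,202)–(335,201) and the bottom edge is at row 192. Next I check its height and level in hand.

```bash
python3 - <<'E'
from h import *
s=env.get_state(); C=cam("wrist",s); K,D,R,t=C
p,d=eyes.read_camera("wrist")
def pts(uv):
    n=cv2.undistortPoints(np.array(uv,float).reshape(-1,1,2),K,D).reshape(-1,2); z=np.array([np.median(d[int(v)-1:int(v)+2,int(u)-1:int(u)+2]) for u,v in uv])
    return (np.c_[n*z[:,None],z]-t)@R
tcp=s["tcp_pos"]; a=2*np.arctan2(s["orientation"][2],s["orientation"][1])-np.pi/2  # tool y angle
y=a-np.pi/2; y=(y+np.pi/2)%np.pi-np.pi/2; ax=np.array([np.cos(y),np.sin(y)]); print("yaw",np.degrees(y))
loc=lambda P:np.c_[(P[:,:2]-tcp[:2])@ax,(P[:,:2]-tcp[:2])@[-ax[1],ax[0]],P[:,2]-tcp[2]]*1000
print("top surf local",loc(pts([(225,210),(275,210),(325,210),(275,260),(275,300),(275,340),(275,380)])).round(1).tolist())
for zt in (.006,.010,.014,.018): print(zt,loc(cast(C,[(215,201.5),(335,201)],tcp[2]+zt)).round(1).tolist())
ps,ds=eyes.read_camera("side"); cv2.imwrite("pics/s2.png",cv2.resize(ps[150:350,150:430,::-1],None,fx=2.8,fy=2.8,interpolation=cv2.INTER_CUBIC))
E
```

```text
yaw 8.237958454607456
top surf local [[-37.0, -20.5, 10.3], [-37.1, -0.5, 10.6], [-37.2, 19.4, 10.7], [-14.9, -0.5, 10.3], [4.0, -0.5, 10.9], [25.5, -0.5, 10.4], [48.9, -0.5, 10.2]]
0.006 [[-39.2, -25.1, 6.0], [-39.5, 24.0, 6.0]]
0.01 [[-40.4, -24.4, 10.0], [-40.7, 23.3, 10.0]]
0.014 [[-41.6, -23.7, 14.0], [-41.9, 22.6, 14.0]]
0.018 [[-42.8, -23.0, 18.0], [-43.1, 21.9, 18.0]]
```

View pics/s2.png

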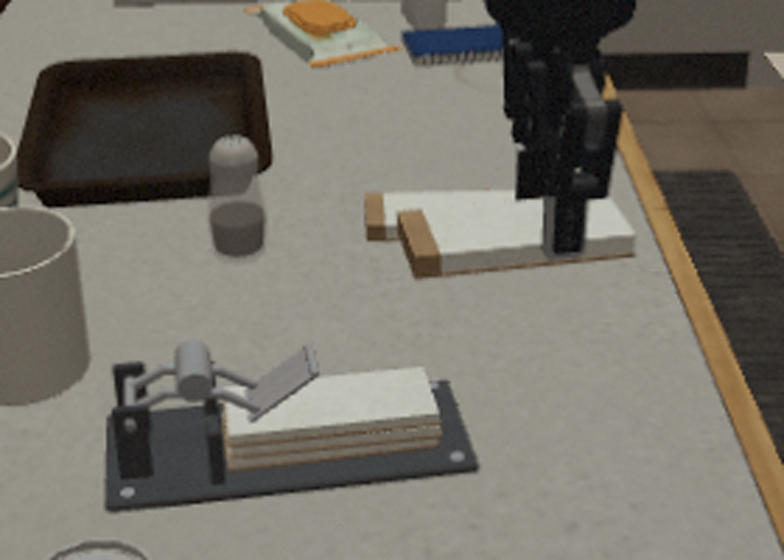

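The pad is level, its bottom is about 4 mm below the TCP, and its centre is 19.5 mm ahead. The side view shows the holder's arm down on the pile. Now I lower the pad in front of the lip, about 3 mm above the pile.

```bash
python3 -m jog '[0,0.008,-0.1,0,0,0,-1, 0,0.008,-0.2,0,0,0,-1, 0,0.008,-0.3,0,0,0,-1, 0,0.008,-0.38,0,0,0,-1, 0,0.008,-0.425,0,0,0,-1, 0,0.008,-0.425,0,0,0,-1, 0,0.008,-0.425,0,0,0,-1]'
python3 - <<'E'
from h import *
s=env.get_state(); print(s["tcp_pos"],s["wrist_force"])
p,_=eyes.read_camera("top"); q,_=eyes.read_camera("side")
a=cv2.resize(p[140:270,150:230,::-1],None,fx=4.5,fy=4.5,interpolation=cv2.INTER_CUBIC)
b=cv2.resize(q[240:340,170:370,::-1],None,fx=2.2,fy=2.2,interpolation=cv2.INTER_CUBIC)
o=np.zeros((585,800,3),np.uint8);o[:a.shape[0],:360]=a;o[:b.shape[0],360:800]=b
cv2.imwrite("pics/s3.png",o); cv2.imwrite("pics/t3full.png",p[:,:,::-1]); cv2.imwrite("pics/s3full.png",q[:,:,::-1])
E
```

```text
clock: 6.63
tcp_pos: [0.4308, 0.146, 0.0373]
orientation: [-0.0, -0.072, 0.997, -0.0]
wrist_force: [0.3, -0.3, 0.4]
finger_gap: 0.0487
grip_force: 42.0
[0.43075471 0.14596943 0.03732512] [ 0.262401   -0.34307731  0.39267413]
```

View pics/s3.png

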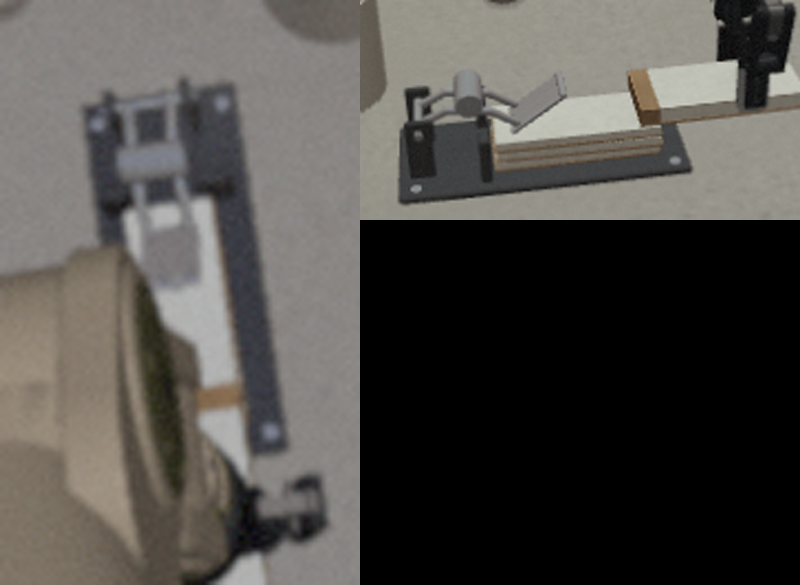

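The top crop shows the strip end over the pile and in line with its right edge (about (243,395) in the crop). The side crop shows the pad level, just above the pile, with the lip still ahead. I push in along the pile axis.

```bash
python3 -m jog '[0.05,0.007,0,0,0,0,-1, 0.1,0.014,0,0,0,0,-1, 0.15,0.021,0,0,0,0,-1, 0.2,0.028,0,0,0,0,-1, 0.25,0.035,0,0,0,0,-1, 0.3,0.042,0,0,0,0,-1, 0.35,0.049,0,0,0,0,-1, 0.4,0.056,0,0,0,0,-1, 0.44,0.062,0,0,0,0,-1, 0.46,0.065,0,0,0,0,-1, 0.46,0.065,0,0,0,0,-1]'
python3 - <<'E'
from h import *
s=env.get_state(); print(s["tcp_pos"],s["wrist_force"])
p,_=eyes.read_camera("top"); q,_=eyes.read_camera("side"); w,d=eyes.read_camera("wrist")
a=cv2.resize(p[140:270,150:230,::-1],None,fx=4.5,fy=4.5,interpolation=cv2.INTER_CUBIC)
b=cv2.resize(q[240:340,170:370,::-1],None,fx=2.2,fy=2.2,interpolation=cv2.INTER_CUBIC)
o=np.zeros((585,800,3),np.uint8);o[:a.shape[0],:360]=a;o[:b.shape[0],360:800]=b;o[225:540,370:790]=cv2.resize(w[:,:,::-1],(420,315))
cv2.imwrite("pics/s4.png",o)
E
```

```text
clock: 7.65
tcp_pos: [0.5244, 0.1596, 0.0372]
orientation: [0.001, -0.072, 0.997, 0.0]
wrist_force: [-0.3, 0.6, -0.8]
finger_gap: 0.0485
grip_force: 42.0
[0.52435028 0.15963527 0.03716124] [-0.28692927  0.60422299 -0.83409849]
```

View pics/s4.png

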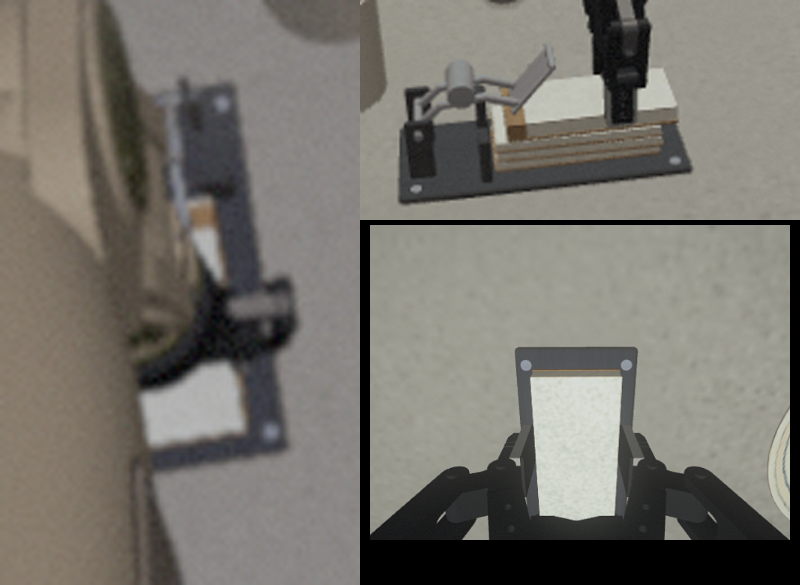

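The pad is under the lifted arm: nose on the pad, strip just short of the posts in the side crop, and centred on the base in the wrist inset (both midlines near x 576). I push the last few mm until it touches the posts.

```bash
python3 -m jog '[0.015,0.002,0,0,0,0,-1, 0.03,0.004,0,0,0,0,-1, 0.03,0.004,0,0,0,0,-1]' && python3 -m jog '[0.005,0.0007,0,0,0,0,-1, 0.0075,0.001,0,0,0,0,-1, 0.0075,0.001,0,0,0,0,-1]'&& python3 -m jog '[0.003,0.0005,0,0,0,0,-1, 0.005,0.0007,0,0,0,0,-1, 0.005,0.0007,0,0,0,0,-1]'
```

```text
clock: 8.05
tcp_pos: [0.5294, 0.1603, 0.0375]
orientation: [0.0, -0.072, 0.997, 0.0]
wrist_force: [0.2, 0.2, -2.6]
finger_gap: 0.0484
grip_force: 42.0
clock: 8.3
tcp_pos: [0.5304, 0.1605, 0.0373]
orientation: [0.0, -0.072, 0.997, 0.0]
wrist_force: [0.6, 0.0, -1.3]
finger_gap: 0.0489
grip_force: 42.0
clock: 8.55
tcp_pos: [0.5314, 0.1606, 0.0373]
orientation: [0.0, -0.072, 0.997, 0.0]
wrist_force: [-1.1, -0.2, -1.0]
finger_gap: 0.0488
grip_force: 42.0
```

```bash
python3 -m jog '[0.005,0.0007,0,0,0,0,-1, 0.005,0.0007,0,0,0,0,-1]' && python3 -m jog '[0.005,0.0007,0,0,0,0,-1, 0.005,0.0007,0,0,0,0,-1]'
```

```text
clock: 8.72
tcp_pos: [0.5325, 0.1608, 0.0373]
orientation: [0.0, -0.072, 0.997, 0.0]
wrist_force: [-0.9, -0.2, -0.6]
finger_gap: 0.0482
grip_force: 42.0
clock: 8.88
tcp_pos: [0.5336, 0.161, 0.0373]
orientation: [0.0, -0.072, 0.997, 0.0]
wrist_force: [-0.6, 0.3, -1.8]
finger_gap: 0.0486
grip_force: 42.0
```

```bash
python3 -m jog '[0.005,0.0007,0,0,0,0,-1, 0.005,0.0007,0,0,0,0,-1]' && python3 - <<'E'
from h import *
q,_=eyes.read_camera("side"); w,d=eyes.read_camera("wrist"); C=cam("wrist")
b=cv2.resize(q[260:330,180:340,::-1],None,fx=5,fy=5,interpolation=cv2.INTER_CUBIC)
cv2.imwrite("pics/s5.png",b);cv2.imwrite("pics/w5.png",w[:,:,::-1])
h=cv2.cvtColor(w,cv2.COLOR_RGB2GRAY); col=h[120:260,278].astype(int); g=np.diff(col); i=np.argsort(-abs(g))[:8]+120; print(sorted(i.tolist()), [int(h[k+1,278])-int(h[k,278]) for k in sorted(i)])
E
```

```text
clock: 9.05
tcp_pos: [0.5346, 0.1611, 0.0374]
orientation: [0.0, -0.072, 0.997, 0.0]
wrist_force: [0.0, -0.4, -1.2]
finger_gap: 0.0485
grip_force: 42.0
[138, 139, 179, 184, 185, 191, 192, 201] [-28, -54, 39, -30, 34, -31, 56, 81]
```

View pics/s5.png

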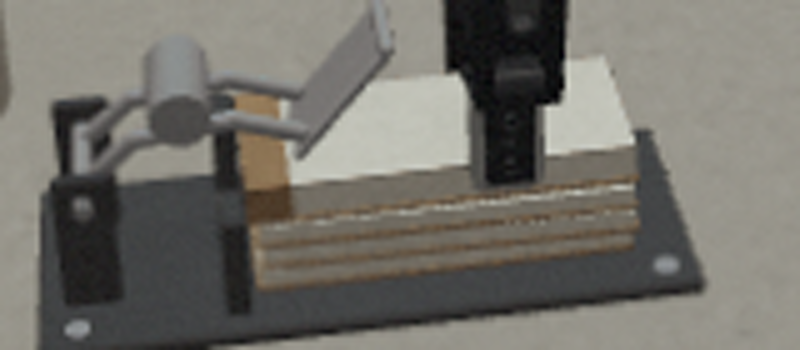

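The strip end is at or nearly at the near post (about x 243) and the pad's front is flush with the pile. There is no contact force yet, so I keep nudging.

```bash
python3 -m jog '[0.005,0.0007,0,0,0,0,-1, 0.005,0.0007,0,0,0,0,-1]'; python3 -m jog '[0.004,0.0006,0,0,0,0,-1, 0.004,0.0006,0,0,0,0,-1]'
```

```text
clock: 9.32
tcp_pos: [0.5354, 0.1612, 0.0373]
orientation: [-0.0, -0.072, 0.997, 0.0]
wrist_force: [0.4, 1.0, -1.5]
finger_gap: 0.0485
grip_force: 42.0
clock: 9.48
tcp_pos: [0.5354, 0.1612, 0.0371]
orientation: [-0.001, -0.072, 0.997, 0.0]
wrist_force: [-2.7, -0.3, -0.4]
finger_gap: 0.0488
grip_force: 42.1
```

```bash
python3 -m jog '[0.004,0.0006,0,0,0,0,-1, 0.004,0.0006,0,0,0,0,-1]'; python3 -m jog '[0,0,-0.008,0,0,0,-1, 0,0,-0.015,0,0,0,-1, 0,0,-0.015,0,0,0,-1]'
```

```text
clock: 9.65
tcp_pos: [0.5354, 0.1612, 0.0368]
orientation: [-0.002, -0.072, 0.997, -0.0]
wrist_force: [-5.1, -0.3, 0.9]
finger_gap: 0.0488
grip_force: 42.1
clock: 9.9
tcp_pos: [0.5354, 0.1612, 0.0341]
orientation: [-0.001, -0.072, 0.997, -0.0]
wrist_force: [-6.6, -0.9, 3.2]
finger_gap: 0.0486
grip_force: 42.3
```

```bash
python3 -m jog '[-0.005,-0.0007,0,0,0,0,-1, -0.005,-0.0007,0,0,0,0,-0.2, -0.005,-0.0007,0,0,0,0,0.3, -0.005,-0.0007,0,0,0,0,1, -0.005,-0.0007,0,0,0,0,1, -0.005,-0.0007,0,0,0,0,1, -0.005,-0.0007,0,0,0,0,1, -0.005,-0.0007,0,0,0,0,1]' && python3 -m jog '[0,0,0.05,0,0,0,1, 0,0,0.15,0,0,0,1, 0,0,0.3,0,0,0,1, 0,0,0.5,0,0,0,1, 0,0,0.65,0,0,0,1, 0,0,0.65,0,0,0,1]' && python3 -m jog '[-0.1,-0.2,0.1,0,0,0,1, -0.2,-0.4,0.2,0,0,0,1, -0.3,-0.6,0.2,0,0,0,1, -0.4,-0.8,0.2,0,0,0,1, -0.4,-1,0.2,0,0,0,1, -0.4,-1,0.2,0,0,0,1, -0.4,-1,0.2,0,0,0,1]'
python3 - <<'E'
from h import *
p,_=eyes.read_camera("top"); q,_=eyes.read_camera("side")
a=cv2.resize(p[140:270,150:230,::-1],None,fx=4.5,fy=4.5,interpolation=cv2.INTER_CUBIC)
b=cv2.resize(q[240:340,170:370,::-1],None,fx=2.2,fy=2.2,interpolation=cv2.INTER_CUBIC)
o=np.zeros((585,800,3),np.uint8);o[:a.shape[0],:360]=a;o[:b.shape[0],360:800]=b;o[225:540,370:790]=cv2.resize(p[:,:,::-1],(420,315))
cv2.imwrite("pics/s6.png",o)
E
```

```text
clock: 10.57
tcp_pos: [0.5364, 0.1613, 0.0345]
orientation: [0.0, -0.072, 0.997, 0.0]
wrist_force: [0.8, -0.2, -0.2]
finger_gap: 0.0849
grip_force: 0.0
clock: 11.07
tcp_pos: [0.5399, 0.162, 0.1722]
orientation: [0.006, -0.072, 0.997, 0.001]
wrist_force: [1.4, 0.7, 0.4]
finger_gap: 0.0858
grip_force: 0.0
clock: 11.65
tcp_pos: [0.4555, -0.0418, 0.205]
orientation: [0.001, -0.07, 0.998, -0.001]
wrist_force: [1.1, -1.2, 0.3]
finger_gap: 0.0853
grip_force: 0.0
```

View pics/s6.png

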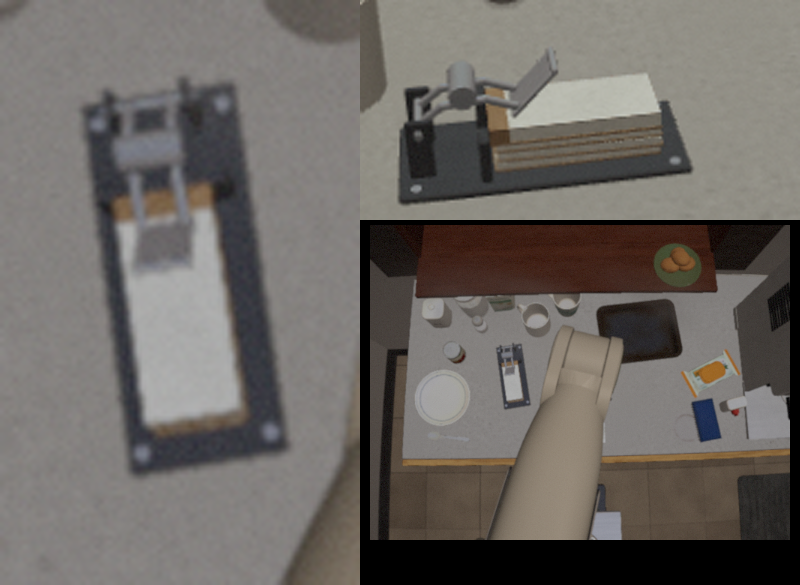

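The pad lies square on the pile with its strip end at both posts (crop row 190–215). The arm's nose rests on it, and the robot is clear.

```bash
python3 -c "
from workcell import env
print(env.hand_in())"
```

```text
the job is handed in; nothing more can be done
None
```

The short check pad is tucked under the holder's arm, square on the pile with its end against both stop posts; I released it, never touched the long pad, and handed the job in at about 12 s on the robot's clock.

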